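# Register the carrier plate on the gauge dowels and close the jaw on it

## Task

Lift the carrier plate by its bridge handle off the sloping rest and lower it gently onto the gauge base so that both dowels come up through its two holes and it lies flat (either way round). Let go of it, then slide the gauge's jaw along until it presses against the plate's edge, and leave it touching there. The conical flask, the small white bottle and the test-tube rack must stay standing where they are.

Things in the scene. Friction and masses are not known exactly. Their poses are not given: they have to be found in the camera images.
- carrier_plate: Loose bright aluminium plate, 90 (x) by 160 (y) by 8 mm, 0.3 to 0.45 kg; two through holes, 18 mm wide, at y = +60 and -60 mm; dark bridge handle on top. Origin: centre of its underside; z out of the handle face. Starts on the sloping rest, tilted 25 degrees, handle face up and towards the robot, x up the slope, y level. Same under a half turn about z.
- plate_handle (a point): Centre of the handle's dark steel bar, 37 mm above the plate's underside. Bar 84 mm long along the plate's y, 16 mm wide along x, 18 mm high (28 to 46 mm above the underside), on two posts 36 mm either side of the middle. Its flat sides face along the plate's x, so fingers closing on them lean with the plate while it is on the rest.
- sloping_rest: Grey sheet-metal stand fixed to the bench, 124 by 200 mm, 110 mm high; its top slopes 25 degrees, rising along its +x (away from the robot at yaw 0), with a 10 mm lip along the lower edge that stops the plate. The plate lies up to 15 mm off its middle along y. Origin: on the bench under the middle, where the slope is 85 mm up.
- gauge_base: Grey base fixed to the bench, top at z = 20 mm, x from -165 to +67, y to +-92 mm. Two steel dowels, 14 mm thick, at y = +60 and -60 mm (x = 0), rise 26 mm above the top; the upper 12 mm taper to a 5 mm tip. Origin: on the bench midway between them; z up; jaw on the -x side. Seated plate: underside at z = 20 mm, centred on the origin, its y along the base's.
- jaw (a joint): Travel of the jaw along the base's +x, in m: 0 is fully open; near 0.055 it meets the edge of the seated plate (the holes leave 2 mm of play); stop at 0.065. Starts between 0 and 0.015, slides with about 2.5 N of friction and stays where it is left.
- jaw_grip (a point): Grip point of the jaw, in its upright dark steel tab, 63 mm above the bench, 15 mm below the tab's top, 20 mm behind (-x) the contact face. The tab is 14 mm wide along the base's y, 24 mm long along its x and stands 36 mm above the jaw block (32 by 70 mm, its top 42 mm above the bench).
- jaw_face_mid (a point): Contact point of the jaw: middle of the front (+x) face of its bright steel strip (60 mm long along y, 16 mm high), 5 mm above the base's top. Moves with the jaw.
- conical_flask: Glass conical flask, 65 mm wide, 103 mm tall, standing between the rest and the gauge. Origin: centre of its foot.
- sample_bottle: Small white bottle with screw cap, 42 mm wide, 85 mm tall, standing between the rest and the gauge nearer the robot. Origin: centre of its foot.
- tube_rack: Test-tube rack, 56 by 176 mm, 110 mm tall, standing at the back of the bench in the middle. Origin: centre of its underside.

How it is judged:
By the outcome, as a careful person would: the job done as asked, in the order asked, and still so for the second after the job is handed in, with the robot touching nothing.
It also fails if it takes over 64 s, if anything falls off the work surface, if the arm or the gripper's body presses on something with over 40 N, if the wrist force passes 120 N, or if a joint passes its speed limit or range.

## Robot

A 6-joint arm with a two-finger parallel gripper is mounted at the origin on a cart in front of the work surface, level with it; the furniture and walls round the work are solid. World frame = base frame: x ahead of the robot, y to its left, z up, the work surface at z = 0. Lengths are in m, angles in rad, forces in N, time in s.
With the tool pointing down it reaches from about 0.35 to 0.775 m from the base axis. Payload 5.5 kg.
Tool frame: the origin (TCP) lies midway between the tips of the shut fingers; the grasp point (between the pads) lies env.grasp_offset behind it (env.grasp_offset is the distance from the TCP to the grasp point, in m); z points along the fingers, y is the line along which they close (so a half turn about z gives the same grasp; the last joint's range is limited). The gripper opens to 85 mm and grips with 20 to 120 N. Pads are 22 mm wide; open, the fingers measure 114 mm over their backs; the gripper's body (76 mm by 85 mm) begins 54 mm behind the grasp point. The pads swing forward as they close: fully open they stand 13 mm farther back than shut.
Start: joints at [1.042, 0.313, 0.046, 1.304, 0, 1.431], TCP at [0.218, 0.532, 0.231] pointing down, gripper open.
Joint ranges: [-2.76, 2.76], [-0.86, 1.69], [-1.03, 1.26], [-2.2, 2.34], [-1.47, 1.5], [-3.14, 3.14]. Speed limits (rad/s): [2.57, 2.57, 3.14, 3.14, 3.14, 3.14].

## Interface

Orientations are given as a rotation vector (axis times angle).
In Python, from cell import env gives the robot as it stands.
- The arm moves only by the tool play_rows, never from a script. Its argument "series" is a list of rows, each a list of 7 numbers: the shift along the tool's x, y, z in cm, then the turn, a rotation vector about the tool's x, y, z in rad, then the finger opening in cm, from 0 to 8.54. In form: [[x, y, z, rx, ry, rz, gripper], ...]. A call has 1 to 8 rows; each row is the pose to reach, as a shift and turn from the pose commanded when the call began, along the tool's axes at that moment; what a row does not reach only later rows make up. A row lasts 1/8 s, in which the tool goes at most 62.5 mm and 10.7 degrees, less where a joint would pass 70% of its speed; a pose out of reach is approached as far as the arm can. A call with a gripper value outside its range is refused whole. The fingers move at their own pace and stop on an object; "force" is the grip in N (left out, the last holds). Time passes only in rows, so rows that repeat a pose let the fingers close. It gives the time, the measured TCP pose, the force, the opening and the grip force at its end, in the units of the state.
- env.state(): the state, without advancing time (a new reading comes with each control period).
- env.grab_frame(name): name is "side" or "top" or "wrist"; returns a dict with "color" (384x512x3 uint8, red, green, blue), "depth" (384x512 float32, m along the optical axis (not along the pixel's ray), 0 where there is no reading), "vfov" (degrees; the focal length in pixels is half the picture's height over the tangent of half this angle, whatever the lens; pixels are square), "cx", "cy" (the principal point, pixels), "camera_from_world" (4x4, takes a point from world to camera coordinates). Camera axes: x right, y down, z forward; pixel columns grow to the right and rows downward; lengths in m; the calibration is good to about 2 mm. A picture is of the moment at which its call begins.
- env.close_job(): hands the job in; it is judged then, once.
Trained networks look in the newest picture that a camera, given by its name, has taken for a name from the list of things; names that differ only in an ending like _2 or _b are one class to them, and where a whole thing is asked for, a point or a joint stands for the part that bears it (a point fixed in the world has none). Each returns a list of dicts, best first, with "conf" (0 to 1); they miss things now and then, are a little off and sometimes report something else, mostly with a low value. They report only what shows in the picture. A call takes as long as a camera call.
- env.spot_in(camera, label): "bbox" ([left, top, width, height] in pixels, round what is visible of it).
- env.cut_out(camera, label): "mask" (384x512 bool, what is visible of it) and "bbox" ([left, top, width, height] in pixels, round what is visible of it).
- env.landmark_of(camera, label): "location" ([row, column] in pixels: a listed point, or the origin of a listed thing).
The state is a dict: "clock": time; "qpos": joint angles; "dq": joint speeds; "effort": joint torques, N m; "position": TCP position; "tcp_rot": TCP orientation; "force": force on the tool from outside, world axes, zero at the start; "moment": the same for the moment, N m; "finger_gap": opening from 0.0 (shut) to 1.0 (fully open); "grip_force": force on a finger pad.
Only numpy, scipy, OpenCV 4.12 (cv2) and the standard library are available. Lean on these libraries where they do the work, as an engineer would, in place of code of your own. Each camera call takes 0.05 s, during which the arm holds its last target. There are 200 camera calls.

## Working session

There is one attempt and no reset: what is moved stays moved. The work goes in short steps, Python scripts to look and compute and a tool call to move; the robot and the scene stay as the last step left them, time stands still between calls to the robot, and variables do not carry over. Pictures are saved under pics/ and viewed, at most 10 in all, crops included, and the job is handed in when it is done.

Besides the shell and the picture viewer there is one more tool, called after "Request:" as a command line: name --pt "numbers of a row" for each row, then --argument value for the rest. play_rows: Moves the arm, as the interface text tells. Its arguments: {"type":"object","properties":{"series":{"type":"array"},"force":{"type":"number"}},"required":["series"]}

```bash
ls; mkdir -p pics; cat > h.py <<'E'
from cell import env
import numpy as np, cv2
from scipy.spatial.transform import Rotation as R
def grab(n):
    f=env.grab_frame(n); f['f']=192/np.tan(np.radians(f['vfov']/2)); return f
def pt(f,r,c,d=None):
    if d is None:
        r0,c0=int(round(r)),int(round(c)); p=f['depth'][max(r0-1,0):r0+2,max(c0-1,0):c0+2]; d=np.median(p[p>0])
    p=np.array([(c-f['cx'])/f['f']*d,(r-f['cy'])/f['f']*d,d,1]); return (np.linalg.inv(f['camera_from_world'])@p)[:3]
def cloud(f):
    r,c=np.mgrid[:384,:512]; d=f['depth']; p=np.stack([(c-f['cx'])/f['f']*d,(r-f['cy'])/f['f']*d,d,np.ones_like(d)],-1)
    return (p@np.linalg.inv(f['camera_from_world']).T)[...,:3]
def save(f,n): cv2.imwrite('pics/'+n,f['color'][...,::-1])
E
python3 - <<'E'
from h import *
print(env.grasp_offset, {k:np.round(v,3) for k,v in env.state().items()})
fs={n:grab(n) for n in('top','side')}
cv2.imwrite('pics/a.png',cv2.resize(np.hstack([fs['top']['color'],fs['side']['color']])[...,::-1],(800,300)))
for n,f in fs.items():
    C=cloud(f)
    print(n,np.round(np.linalg.inv(f['camera_from_world'])[:3,3],2))
    for l in ['carrier_plate','plate_handle','sloping_rest','gauge_base','jaw_grip','jaw_face_mid','conical_flask','sample_bottle','tube_rack']:
        L=env.landmark_of(n,l); M=env.cut_out(n,l)
        s=''
        if L: r,c=L[0]['location']; s=f"{L[0]['conf']:.2f} px {r:.0f},{c:.0f} {np.round(pt(f,r,c),3)}"
        if M:
            q=C[M[0]['mask']&(f['depth']>0)]; s+=f" | {M[0]['conf']:.2f} med {np.round(np.median(q,0),3)} lo {np.round(np.percentile(q,2,0),3)} hi {np.round(np.percentile(q,98,0),3)}"
        print(l,s)
E
```

```text
pics
0.0187 {'clock': np.float64(0.0), 'qpos': array([ 1.042,  0.314,  0.045,  1.304, -0.   ,  1.431]), 'dq': array([ 0.001,  0.001, -0.   , -0.001,  0.001, -0.001]), 'effort': array([-2.0000e-03, -4.8063e+01,  2.9853e+01,  1.9000e-02, -0.0000e+00,
        0.0000e+00]), 'position': array([0.218, 0.532, 0.23 ]), 'tcp_rot': array([-6.070e-01, -3.082e+00,  3.000e-03]), 'force': array([-0.041,  0.626,  1.319]), 'moment': array([0.005, 0.037, 0.012]), 'grip_force': np.float64(0.0), 'finger_gap': np.float64(0.997)}
top [ 0.49 -0.01  1.16]
carrier_plate 0.90 px 200,162 [0.558 0.238 0.129] | 0.90 med [0.569 0.25  0.1  ] lo [0.521 0.174 0.075] hi [0.615 0.329 0.13 ]
plate_handle 0.59 px 201,160 [0.555 0.243 0.129]
sloping_rest 0.68 px 205,159 [0.545 0.247 0.123] | 0.97 med [0.568 0.225 0.077] lo [0.501 0.147 0.001] hi [0.637 0.349 0.111]
gauge_base 0.87 px 193,347 [ 0.59  -0.258  0.021] | 0.56 med [ 0.547 -0.251  0.022] lo [ 0.436 -0.346  0.016] hi [ 0.659 -0.16   0.045]
jaw_grip 0.91 px 229,349 [ 0.488 -0.252  0.077] | 0.63 med [ 0.491 -0.241  0.044] lo [ 0.475 -0.279  0.036] hi [ 0.509 -0.2
[... 1053 characters left out ...]
i [ 0.657 -0.166  0.05 ]
jaw_grip 0.72 px 290,262 [ 0.485 -0.248  0.079] | 0.61 med [ 0.486 -0.254  0.043] lo [ 0.47  -0.281  0.021] hi [ 0.513 -0.214  0.08 ]
jaw_face_mid 0.89 px 306,275 [ 0.508 -0.26   0.037] | 0.81 med [ 0.487 -0.254  0.044] lo [ 0.473 -0.281  0.031] hi [ 0.508 -0.219  0.08 ]
conical_flask 0.76 px 222,269 [ 0.585 -0.019  0.028] | 0.68 med [ 0.589 -0.009  0.04 ] lo [ 0.565 -0.024  0.002] hi [0.639 0.047 0.102]
sample_bottle 0.74 px 235,224 [ 0.473 -0.016  0.016] | 0.86 med [ 0.475 -0.011  0.055] lo [ 0.457 -0.018  0.006] hi [0.496 0.016 0.088]
tube_rack 0.79 px 217,302 [ 0.677 -0.009  0.012] | 0.85 med [ 0.677 -0.014  0.057] lo [ 0.659 -0.081  0.008] hi [0.716 0.091 0.111]
```

View pics/a.png

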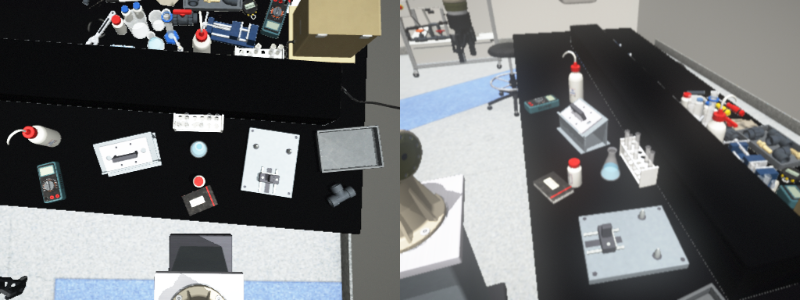

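The frame shows the rest at left centre (about 125,155 in the half-size top view), the gauge at (270,160) with its jaw on the robot side, and the flask, bottle and rack in between. Next I fit these more precisely.

```bash
cat > m.py <<'E'
from h import *
def plate(f,M):
    C=cloud(f); ok=M&(f['depth']>0); q=C[ok]
    # plane by robust iterations
    s=q[q[:,2]<np.percentile(q[:,2],90)]
    for _ in range(8):
        m=s.mean(0); n=np.linalg.svd(s-m,full_matrices=False)[2][2]; n*=np.sign(n[2])
        h=(q-m)@n; s=q[abs(h)<max(.003,0.4*np.std(h))]
    return q,m,n,h
def bar(f,M):
    q,m,n,h=plate(f,M); b=q[(h>.03)&(h<.045)]
    a=b[:,:]-b.mean(0); return m,n,b,np.linalg.svd(a,full_matrices=False)[2][0]
E
python3 - <<'E'
from m import *
for n in('top','side'):
    f=grab(n); M=env.cut_out(n,'carrier_plate')[0]['mask'].copy()
    q,m,nn,h=plate(f,M)
    s=q[abs(h)<.003]; ex=np.array([1,0,0])-nn*nn[0]; 
    print(n,'normal',nn,'tilt',np.degrees(np.arccos(nn[2])),'az',np.degrees(np.arctan2(nn[1],nn[0])),len(q),len(s))
    x=-np.array([nn[0],nn[1],0]); x/=np.linalg.norm(x); yl=np.cross([0,0,1],x); xs=np.cross(yl,nn)
    uv=np.stack([(s-m)@xs,(s-m)@yl],1); rc=cv2.minAreaRect((uv*1000).astype(np.float32)); print('rect',rc)
    u0=np.array(rc[0])/1000; top=m+xs*u0[0]+yl*u0[1]; print('plate top centre',top,'bar centre pred',top+nn*.029)
    b=q[(h>.03)&(h<.046)]; uvb=np.stack([(b-m)@xs,(b-m)@yl],1)
    if len(b)>5: print('bar',b.mean(0),cv2.minAreaRect((uvb*1000).astype(np.float32)),'h',h.max(),'bar ctr',m+np.array(cv2.minAreaRect((uvb*1000).astype(np.float32))[0])@np.stack([xs,yl])/1000+nn*.029)
    C=cloud(f).reshape(-1,3); C=C[(C[:,1]<-.12)&(C[:,1]>-.38)&(C[:,0]>.40)&(C[:,0]<.70)]
    g=C[(abs(C[:,2]-.02)<.004)]; rc=cv2.minAreaRect((g[:,:2]*1000).astype(np.float32)); print('base',rc,np.median(g[:,2]))
    hi=C[(C[:,2]>.03)&(C[:,2]<.1)]
    k=hi[hi[:,0]>.54]
    for sg in(1,0):
        kk=k[(k[:,1]>-.253)==sg]
        if len(kk): print('dowel',len(kk),kk.mean(0),kk.max(0))
    t=hi[(hi[:,2]>.07)]; print('tab',len(t),t.mean(0),t.min(0),t.max(0)); 
E
```

```text
top normal [-0.41041971 -0.0954946   0.90688282] tilt 24.92192732389504 az -166.9017289291775 1902 1409
rect ((-3.3309669494628906, 1.2181549072265625), (91.69768524169922, 160.55458068847656), 0.21157290041446686)
plate top centre [0.56705719 0.25175759 0.09338031] bar centre pred [0.55515502 0.24898825 0.11967991]
bar [0.55336392 0.24708064 0.12777977] ((-3.1799635887145996, 0.3634376525878906), (83.00588989257812, 17.079486846923828), 89.96833801269531) h 0.04381110806622504 bar ctr [0.5554821  0.2481868  0.11974354]
base ((570.8142700195312, -262.9281311035156), (195.30406188964844, 277.753173828125), 81.65107727050781) 0.021124215979884675
dowel 20 [ 0.60539676 -0.2012096   0.04067622] [ 0.61045251 -0.19497907  0.04712964]
dowel 194 [ 0.68455998 -0.33348373  0.06305933] [ 0.69994333 -0.28360053  0.0988442 ]
tab 126 [ 0.61830688 -0.30145033  0.08246852] [ 0.48026322 -0.37903211  0.07022864] [ 0.69994333 -0.23802242  0.0988442 ]
side normal [-0.40906784 -0.10017853  0.90698829] tilt 24.907581522509037 az -166.2393934993939 1178 908
rect ((1.7184371948242188, 11.453590393066406), (163.0848846435547, 90.947021484375), 89.06352996826172)
plate top centre [0.56732193 0.25086239 0.09416078] bar centre pred [0.55545896 0.24795721 0.12046344]
bar [0.55259974 0.24163046 0.12705401] ((1.4101452827453613, 10.692550659179688), (16.299671173095703, 80.53407287597656), 0.1374034434556961) h 0.04098787237168621 bar ctr [0.55536839 0.24715151 0.1203336 ]
base ((570.3026733398438, -262.60906982421875), (195.94668579101562, 277.97454833984375), 81.73542022705078) 0.021263783081384435
dowel 46 [ 0.60373009 -0.20470589  0.0388431 ] [ 0.61166279 -0.19692251  0.04824511]
dowel 1129 [ 0.6901796  -0.33335085  0.06478532] [ 0.69999062 -0.26300604  0.09997149]
tab 599 [ 0.65707058 -0.31735678  0.08362625] [ 0.47742881 -0.3795318   0.0700051 ] [ 0.69998804 -0.23748328  0.09997149]
```

```bash
cat > g.py <<'E'
from m import *
def gauge(n,f=None):
    f=f or grab(n); M=env.cut_out(n,'gauge_base')
    C=cloud(f); M=cv2.morphologyEx(M[0]['mask'].astype(np.uint8),cv2.MORPH_CLOSE,np.ones((15,15)))>0
    q=C[M&(f['depth']>0)]; g=q[abs(q[:,2]-.021)<.005]
    (cx,cy),(w,h),a=cv2.minAreaRect((g[:,:2]*1000).astype(np.float32)); 
    if w<h: w,h,a=h,w,a+90
    a=(a+90)%180-90; ar=np.radians(a); X=np.array([np.cos(ar),np.sin(ar)]); Y=np.array([-X[1],X[0]])
    o=np.array([cx,cy])/1000+.049*X; print(n,'size',w,h,'yaw',a,'origin',o)
    C=C.reshape(-1,3); l=np.stack([(C[:,:2]-o)@X,(C[:,:2]-o)@Y,C[:,2]],1)
    for s in(1,-1):
        k=l[(abs(l[:,0])<.016)&(abs(l[:,1]-s*.06)<.016)&(l[:,2]>.03)&(l[:,2]<.06)]
        if len(k): print('dowel',s,len(k),k.mean(0),'min',k.min(0),'max',k.max(0), 'world mean',o+k[:,0].mean()*X+k[:,1].mean()*Y)
    k=l[(l[:,0]<-.03)&(l[:,0]>-.16)&(abs(l[:,1])<.09)]
    for a,b,t in((.07,.085,'tab'),(.036,.05,'block')):
        j=k[(k[:,2]>a)&(k[:,2]<b)]
        if len(j): print(t,len(j),j.mean(0),np.percentile(j,2,0),np.percentile(j,98,0))
    return o,X,Y
if __name__=='__main__':
    for n in('top','side'): gauge(n)
E
python3 g.py
```

```text
top size 86.54681396484375 4.536886215209961 yaw 18.229887008666992 origin [0.64029662 0.1721657 ]
tab 421 [-0.07848768  0.04238725  0.07819553] [-0.09846104  0.00094475  0.07100888] [-0.05119132  0.08814521  0.08454887]
block 2 [-0.09245383  0.0016466   0.04694802] [-0.09380676  0.00135396  0.04612882] [-0.0911009   0.00193925  0.04776722]
side size 0.0 0.0 yaw 0.0 origin [0.049 0.   ]
dowel -1 270 [-0.00274204 -0.05661798  0.0448228 ] min [-0.01597636 -0.07525121  0.03020806] max [ 0.01261495 -0.04404069  0.05999672] world mean [ 0.04625796 -0.05661798]
```

```bash
python3 - <<'E'
s=open('g.py').read()
s=s.replace("C=cloud(f); M=cv2.morph","C=cloud(f); M=[m for m in M if np.median(C[m['mask']][:,1])<-.15] or [dict(mask=(C[...,1]<-.15)&(C[...,1]>-.36)&(C[...,0]>.42)&(C[...,0]<.67)&(C[...,2]>.012))]; M=cv2.morph")
open('g.py','w').write(s)
E
python3 g.py
```

```text
top size 231.4408416748047 184.92095947265625 yaw -8.399833679199219 origin [ 0.59736298 -0.26134119]
dowel 1 21 [-0.00096952  0.06075813  0.0400314 ] min [-0.00713967  0.05327941  0.03098402] max [0.00426763 0.06690614 0.05021815] world mean [ 0.60527941 -0.2010932 ]
dowel -1 22 [-0.00053868 -0.05773522  0.04114816] min [-0.00551974 -0.06375396  0.03188526] max [ 0.00600185 -0.05306095  0.05058632] world mean [ 0.5883961  -0.31837838]
tab 48 [-0.10802972  0.00074905  0.07853407] [-0.11885512 -0.00650994  0.07401536] [-0.09689431  0.00656474  0.08316865]
block 261 [-0.10631901  0.00202433  0.04255455] [-0.12358575 -0.03383641  0.03732405] [-0.0887782   0.03393389  0.04770238]
side size 231.55349731445312 185.96847534179688 yaw -8.425857543945312 origin [ 0.59662431 -0.26154797]
dowel 1 47 [-0.00109845  0.0573218   0.03895172] min [-0.00632848  0.05350542  0.03004811] max [0.00744382 0.06361297 0.04832223] world mean [ 0.60393704 -0.20468393]
dowel -1 66 [-0.00104295 -0.06225288  0.0388141 ] min [-0.00646859 -0.06680267  0.03060623] max [ 0.00735308 -0.05539181  0.04791797] world mean [ 0.58647073 -0.32297608]
tab 115 [-0.10828758 -0.0023301   0.07708897] [-0.11948998 -0.00735144  0.07067178] [-0.0970748   0.00597616  0.08120769]
block 426 [-0.10834646 -0.01259875  0.04235546] [-0.12378471 -0.03493065  0.03704601] [-0.08877685  0.02984183  0.04734251]
```

```bash
cat > k.py <<'E'
from m import *
yaw=np.radians(13.4); t=np.radians(25)
xs=np.array([np.cos(t)*np.cos(yaw),np.cos(t)*np.sin(yaw),np.sin(t)]); yl=np.array([-np.sin(yaw),np.cos(yaw),0]); n=np.cross(xs,yl)
def tool(x,nn,s=1):  # tool y = s*x, z=-nn
    y=s*x; z=-nn; return np.stack([np.cross(y,z),y,z],1)
def cur():
    s=env.state(); return s['position'],R.from_rotvec(s['tcp_rot']).as_matrix(),s
def rel(grasp,T):
    """row to bring grasp point to 'grasp' with orientation T"""
    p,C,s=cur(); tcp=np.asarray(grasp)+T[:,2]*env.grasp_offset
    return np.round(C.T@(tcp-p)*100,2), np.round(R.from_matrix(C.T@T).as_rotvec(),3)
bx=np.radians(-8.4); X=np.array([np.cos(bx),np.sin(bx),0]); Z=np.array([0,0,1.])
O=np.array([.5968,-.2614,0])
B=np.array([.5555,.248,.120])
E
python3 - <<'E'
from k import *
p,C,s=cur(); print(C.round(3),s['qpos'].round(2),n)
for sg in(1,-1):
    T=tool(xs,n,sg); print(sg,rel(B+n*.09,T))
E
```

```text
[[-0.925  0.379  0.   ]
 [ 0.379  0.925  0.   ]
 [-0.     0.    -1.   ]] [1.04 0.31 0.05 1.3  0.   1.43] [-0.41111285 -0.0979409   0.90630779]
1 (array([-39.55, -15.25,   4.67]), array([-0.403, -0.207,  0.933]))
-1 (array([-39.55, -15.25,   4.67]), array([ 0.245, -0.477, -2.152]))
```

Request:
play_rows --pt "-5 -1.9 0.6 -0.05 -0.026 0.117 8.5" --pt "-10 -3.8 1.2 -0.1 -0.052 0.233 8.5" --pt "-15 -5.7 1.8 -0.151 -0.078 0.35 8.5" --pt "-20 -7.6 2.3 -0.2 -0.104 0.467 8.5" --pt "-25 -9.5 2.9 -0.252 -0.13 0.583 6" --pt "-30 -11.4 3.5 -0.302 -0.155 0.7 6" --pt "-35 -13.3 4.1 -0.353 -0.181 0.816 6" --pt "-39.55 -15.25 4.67 -0.403 -0.207 0.933 6"

```text
clock: 3.5
position: [0.5274, 0.2395, 0.1849]
tcp_rot: [1.758, 2.215, 0.495]
force: [0.0, 0.7, -0.9]
finger_gap: 0.703
grip_force: 0.0
```

Request:
play_rows --pt "0 0 0 0 0 0 6" --pt "0 0 0 0 0 0 6"

```text
clock: 3.75
position: [0.5259, 0.241, 0.1846]
tcp_rot: [1.755, 2.221, 0.492]
force: [0.2, 0.2, -0.4]
finger_gap: 0.7
grip_force: 0.0
```

```bash
python3 - <<'E'
from k import *
T=tool(xs,n); print(rel(B+n*.09,T),rel(B,T),cur()[2]['qpos'].round(2))
f=grab('wrist'); M=env.cut_out('wrist','plate_handle'); L=env.landmark_of('wrist','plate_handle'); print([(l['conf'],l['location'],pt(f,*l['location'])) for l in L])
Cc=cloud(f).reshape(-1,3); l=(Cc-B)@np.stack([xs,yl,n],1)
k=l[(abs(l[:,2]-.009)<.004)&(abs(l[:,0])<.03)&(abs(l[:,1])<.06)]; print('bar top in plate frame',len(k),k.mean(0),np.percentile(k,[1,99],0))
save(f,'w1.png')
E
```

```text
(array([-0.  ,  0.03,  0.01]), array([-0.001,  0.   , -0.   ])) (array([-0.  ,  0.04,  9.01]), array([-0.001,  0.   , -0.   ])) [ 0.31  0.02 -0.53  0.58 -0.03  1.64]
[(0.86, [200.4, 258.3], array([0.55149171, 0.25012925, 0.12622537])), (0.69, [348.3, 267.6], array([0.49354546, 0.24454409, 0.25564936]))]
bar top in plate frame 2420 [-0.00024721  0.00300838  0.00683552] [[-0.0077149  -0.03896903  0.00512777]
 [ 0.00724977  0.04128408  0.00842594]]
```

View pics/w1.png

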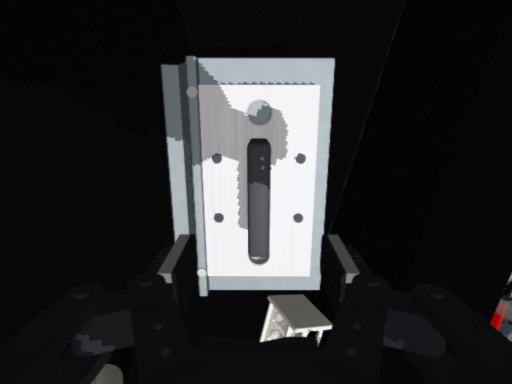

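The wrist view shows the dark bar centred between the fingers, upright from about (258,140) to (258,262). I'll descend and grip.

Request:
play_rows --pt "0.1 0 3 0 0 0 6" --pt "0.1 0 5.5 0 0 0 6" --pt "0.1 0 7.5 0 0 0 6" --pt "0.1 0 9.1 0 0 0 6" --pt "0.1 0 9.1 0 0 0 6" --pt "0.1 0 9.1 0 0 0 1" --pt "0.1 0 9.1 0 0 0 1" --pt "0.1 0 9.1 0 0 0 1" --force 60

```text
clock: 4.9
position: [0.5635, 0.2511, 0.1032]
tcp_rot: [1.754, 2.22, 0.494]
force: [-4.0, -0.8, 5.3]
finger_gap: 0.177
grip_force: 60.0
```

Request:
play_rows --pt "0 0 0 0 0 0 1" --pt "0 0 0 0 0 0 1" --pt "0 0 0 0 0 0 1" --pt "0 0 0 0 0 0 1"

```text
clock: 5.4
position: [0.5635, 0.2511, 0.1032]
tcp_rot: [1.754, 2.22, 0.494]
force: [-4.3, -2.0, 6.6]
finger_gap: 0.177
grip_force: 60.1
```

```bash
python3 - <<'E'
from k import *
T=tool(xs,n); p,C,s=cur(); print(rel(B,T),s['qpos'].round(2),s['finger_gap'],s['grip_force'],s['force'].round(1))
print('lift along n, 2cm, up',rel(B+n*.015+Z*.12,T))
E
```

```text
(array([-0.12, -0.06, -0.01]), array([ 0.002, -0.   , -0.   ])) [ 0.3   0.18 -0.58  0.38 -0.03  1.63] 0.17689957197360592 60.06606638431549 [-4.3 -2.   6.6]
lift along n, 2cm, up (array([ -0.11,   5.03, -12.38]), array([ 0.002, -0.   , -0.   ]))
```

Request:
play_rows --pt "0 0 -0.7 0 0 0 1" --pt "0 0 -2 0 0 0 1" --pt "0 1.2 -4.5 0 0 0 1" --pt "0 2.5 -7 0 0 0 1" --pt "0 3.7 -9.5 0 0 0 1" --pt "0 5 -12.4 0 0 0 1" --pt "0 5 -12.4 0 0 0 1" --pt "0 5 -12.4 0 0 0 1" --force 80

```text
clock: 6.4
position: [0.5552, 0.2489, 0.2341]
tcp_rot: [1.755, 2.222, 0.49]
force: [0.9, 0.5, -3.8]
finger_gap: 0.17
grip_force: 78.7
```

```bash
python3 - <<'E'
from k import *
p,C,s=cur(); print(s['position'],s['force'].round(1),s['finger_gap'],s['qpos'].round(2))
T=tool(X,Z); print('over gauge',rel(O+Z*(.037+.18),T))
q,r=rel([.54,0,.27],tool(np.array([np.cos(np.radians(3)),np.sin(np.radians(3)),0]),Z)); print('mid',q,r)
f=grab('side'); save(f,'s2.png')
E
```

```text
[0.55520058 0.24892053 0.2340686 ] [ 0.9  0.5 -3.8] 0.17014854363413673 [ 0.3   0.04 -0.38  0.72 -0.03  1.64]
over gauge (array([-5.061e+01, -8.540e+00, -1.000e-02]), array([ 0.429, -0.082,  0.374]))
mid [-23.87  -5.84  -4.6 ] [ 0.433 -0.039  0.178]
```

View pics/s2.png

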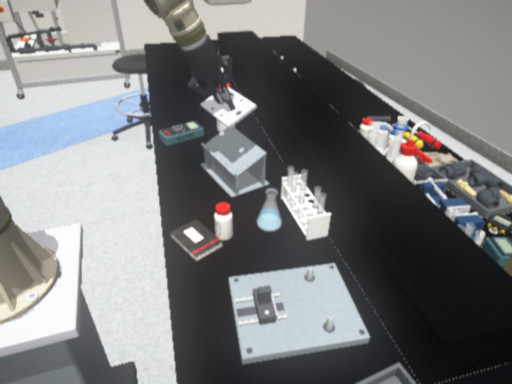

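The plate hangs in the grip, near (228,105), clear of the rest. Next I level it and carry it high past the flask.

Request:
play_rows --pt "-1 -0.8 -1.5 0.05 -0.005 0.02 1" --pt "-4 -1.8 -3 0.12 -0.01 0.05 1" --pt "-8 -2.8 -4.2 0.2 -0.02 0.08 1" --pt "-12 -3.6 -4.6 0.28 -0.025 0.11 1" --pt "-16 -4.4 -4.6 0.35 -0.03 0.14 1" --pt "-20 -5.2 -4.6 0.4 -0.036 0.165 1" --pt "-23 -5.8 -4.6 0.433 -0.039 0.178 1" --pt "-23.9 -5.8 -4.6 0.433 -0.039 0.178 1"

```text
clock: 7.45
position: [0.5416, -0.0016, 0.2504]
tcp_rot: [-2.164, -2.275, 0.0]
force: [0.1, 0.6, -2.3]
finger_gap: 0.175
grip_force: 78.7
```

```bash
python3 - <<'E'
from k import *
T=tool(X,Z); print('over gauge',rel(O+Z*(.037+.13),T), cur()[2]['force'])
E
```

```text
over gauge (array([-26.24,   4.22,  10.17]), array([-0.001, -0.001,  0.197])) [ 0.10979206  0.58593185 -2.30492148]
```

Request:
play_rows --pt "-3 0.5 0 0 0 0.02 1" --pt "-7 1.1 0 0 0 0.05 1" --pt "-11.5 1.9 0 0 0 0.09 1" --pt "-16 2.6 2 0 0 0.12 1" --pt "-20 3.2 5 0 0 0.15 1" --pt "-23.5 3.8 8 0 0 0.18 1" --pt "-26.2 4.2 10.1 0 0 0.197 1" --pt "-26.2 4.2 10.1 0 0 0.197 1"

```text
clock: 8.45
position: [0.5963, -0.2596, 0.1479]
tcp_rot: [-2.375, -2.051, -0.001]
force: [0.6, 0.5, -4.5]
finger_gap: 0.169
grip_force: 78.7
```

Request:
play_rows --pt "0 0 0 0 0 0 1" --pt "0 0 0 0 0 0 1"

```text
clock: 8.7
position: [0.5981, -0.2581, 0.1528]
tcp_rot: [2.373, 2.056, 0.005]
force: [0.6, 0.0, -3.1]
finger_gap: 0.17
grip_force: 78.7
```

```bash
cat > chk.py <<'E'
from k import *
p,C,s=cur(); print(p,s['force'].round(1)); T=tool(X,Z); print('seat',rel(O+Z*.057,T))
Y=np.cross(Z,X)
for nm in('top','side'):
    f=grab(nm); C=cloud(f).reshape(-1,3); zc=p[2]+.0187-.037+.008
    k=C[(abs(C[:,2]-zc)<.006)&(np.linalg.norm(C[:,:2]-p[:2],axis=1)<.105)]
    if len(k)<50: print(nm,'few',len(k)); continue
    m=k.mean(0); nn=np.linalg.svd(k-m,full_matrices=False)[2][2]; nn*=np.sign(nn[2])
    rc=cv2.minAreaRect((k[:,:2]*1000).astype(np.float32)); d=np.array(rc[0])/1000-O[:2]
    print(nm,len(k),'z',np.median(k[:,2])-zc,'normal in base',nn@X,nn@Y,'rect',rc,'offset base xy mm',1000*d@X[:2],1000*d@Y[:2])
f=grab('wrist'); save(f,'w%d.png'%(1000*p[2]))
E
python3 chk.py
```

```text
[ 0.59811176 -0.25814647  0.1527609 ] [ 0.6  0.  -3.1]
seat (array([-0.35, -0.12, 11.45]), array([ 0.003, -0.001,  0.004]))
top 950 z -5.0819125158252376e-05 normal in base -0.004455141004922565 0.0024721163071194374 rect ((632.2146606445312, -224.3453369140625), (86.23397827148438, 149.7283172607422), 82.94586944580078) offset base xy mm 29.6216865509544 41.830633880646104
side 2557 z -0.00030690896934226775 normal in base -0.005576741374281759 -0.00504380949207439 rect ((597.2619018554688, -258.43060302734375), (162.445068359375, 91.1131591796875), 82.00382995605469) offset base xy mm 0.023168223389865534 3.0050182925783586
```

Request:
play_rows --pt "-0.2 0 1 0 0 0.004 1" --pt "-0.35 0 3 0.003 0 0.005 1" --pt "-0.35 0 5 0.003 0 0.005 1" --pt "-0.35 0 6.5 0.003 0 0.005 1" --pt "-0.35 0 7.3 0.003 0 0.005 1" --pt "-0.35 0 7.6 0.003 0 0.005 1" --pt "-0.35 0 7.6 0.003 0 0.005 1" --pt "-0.35 0 7.6 0.003 0 0.005 1"

```text
clock: 9.85
position: [0.5978, -0.2629, 0.0766]
tcp_rot: [-2.381, -2.049, -0.001]
force: [-0.3, 0.2, -2.8]
finger_gap: 0.177
grip_force: 78.9
```

```bash
python3 chk.py; ls pics
```

```text
[ 0.59778577 -0.26290888  0.07655419] [-0.3  0.2 -2.8]
seat (array([ 0.13, -0.12,  3.83]), array([ 0.   , -0.001, -0.003]))
top 824 z -0.00016252303393776701 normal in base -0.004969048272426858 -0.0012340174312690203 rect ((603.38232421875, -224.84268188476562), (83.5641860961914, 208.50733947753906), 82.48387908935547) offset base xy mm 1.171307489808686 37.12670923558275
side 2440 z -0.00035673663245855414 normal in base -0.003223253864312007 -0.004566575928182646 rect ((597.7431640625, -269.9975891113281), (174.8997344970703, 174.2989959716797), 45.66680145263672) offset base xy mm 2.1890079681943075 -8.36757677533953
a.png
s2.png
w1.png
w152.png
w76.png
```

```bash
python3 - <<'E'
from k import *
for _ in range(2):
    f=grab('side'); p,C,s=cur(); print(p, rel(O+Z*.057,tool(X,Z)))
w=cv2.imread('pics/w76.png')
c=cv2.resize(f['color'][220:384,200:400,::-1],None,fx=3,fy=3); w=cv2.resize(w,(400,300))
o=np.zeros((492,800,3),np.uint8); o[:,:600]=c[:492]; cv2.imwrite('pics/s3.png',o[:,:600]); 
k=cloud(f); L=env.cut_out('side','carrier_plate'); m=L[0]['mask'].copy()&(abs(k[...,2]-(p[2]+.0187-.029))<.004); q=k[m]
rc=cv2.minAreaRect((q[:,:2]*1000).astype(np.float32)); d=np.array(rc[0])/1000-O[:2]; Y=np.cross(Z,X); print(rc,d@X[:2]*1000,d@Y[:2]*1000)
E
```

```text
[ 0.59749976 -0.26277218  0.07619769] (array([ 0.12, -0.09,  3.79]), array([-0.   , -0.001, -0.003]))
[ 0.59742622 -0.26271751  0.07610293] (array([ 0.12, -0.08,  3.78]), array([-0.   , -0.001, -0.003]))
((596.5368041992188, -263.5537414550781), (160.43336486816406, 91.26725006103516), 81.61250305175781) 0.054252750633280854 -2.1690852735472785
```

View pics/s3.png

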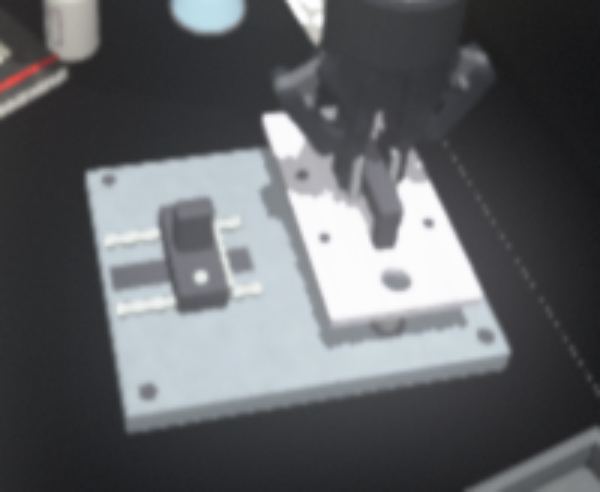

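View pics/w76.png

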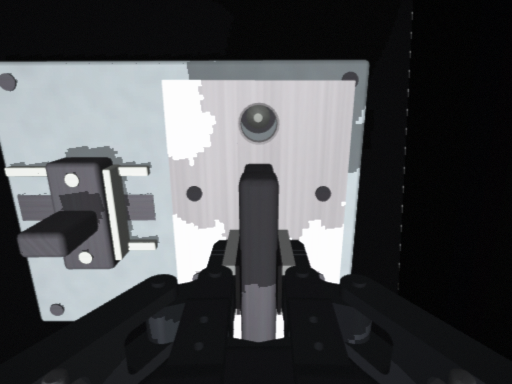

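The side view shows the plate level over the base, with the far dowel hidden and the near one under the hole. The wrist view shows the dowel tip at about (258,118) inside the hole centred near (258,123). I'll measure that offset.

```bash
python3 - <<'E'
from k import *
f=grab('wrist'); p,C,s=cur(); k=cloud(f); Y=np.cross(Z,X)
zt=p[2]+.0187-.029; print('plate top',zt)
win=(slice(90,155),slice(225,292)); q=k[win]; d=f['depth'][win]
low=(q[...,2]<zt-.003)&(d>0); n_,lab,st,ce=cv2.connectedComponentsWithStats(low.astype(np.uint8)); i=1+np.argmax(st[1:,4])
r,c=ce[i][1]+90,ce[i][0]+225; print('hole px',r,c,st[i])
D=(f['camera_from_world']@np.r_[p[:2],zt,1])[2]
h=pt(f,r,c,D)
m=lab==i; pts=q[m]; t=pts[pts[:,2]>pts[:,2].max()-.004]; tip=t.mean(0)
w=pts[(pts[:,2]>.03)]
print('hole',h,'dowel tip',tip,len(t),'dowel all',w.mean(0),len(w)); e=(tip-h); print('dowel-hole base x,y mm',e@X*1000,e@Y*1000)
E
```

```text
plate top 0.06562177938909758
hole px 123.22271126760563 258.4542253521127 [  13   14   41   40 1136]
hole [ 0.60629803 -0.20494302  0.04840733] dowel tip [ 0.60562557 -0.20693597  0.0614229 ] 105 dowel all [ 0.60651538 -0.20324798  0.04455813] 607
dowel-hole base x,y mm -0.3741067158824765 -2.0697998275161846
```

```bash
cat > hole.py <<'E'
from k import *
f=grab('wrist'); p,C,s=cur(); k=cloud(f); Y=np.cross(Z,X)
zt=p[2]+.0187-.029
win=(slice(90,155),slice(225,292)); q=k[win]; d=f['depth'][win]
low=(q[...,2]<zt-.003)&(d>0); n_,lab,st,ce=cv2.connectedComponentsWithStats(low.astype(np.uint8)); i=1+np.argmax(st[1:,4])
r,c=ce[i][1]+90,ce[i][0]+225
o=np.linalg.inv(f['camera_from_world'])[:3,3]; v=pt(f,r,c,1.)-o; h=o+v*(zt-o[2])/v[2]
ring=k[80:165,215:300]; ring=ring[abs(ring[...,2]-zt)<.003]; print('ring z',np.median(ring[:,2])-zt)
pts=q[lab==i]; 
for a,b in((.043,.0475),(.036,.0475)):
    t=pts[(pts[:,2]>a)&(pts[:,2]<b)]; tip=t.mean(0); e=tip-h; print(len(t),'tip',tip,'dowel-hole base mm',e@X*1000,e@Y*1000)
print('hole',h,'expected dowel',O+.06*Y,'hole-dist from tcp',(h-p)@X,(h-p)@Y)
E
python3 hole.py
```

```text
ring z -0.001993327721665203
119 tip [ 0.60663811 -0.20231011  0.04495962] dowel-hole base mm -0.012021629062453888 1.1698594779961857
347 tip [ 0.60675001 -0.20191301  0.0412256 ] dowel-hole base mm 0.04066807128438828 1.5790486124682215
hole [ 0.6064791  -0.20346917  0.06555152] expected dowel [ 0.60556498 -0.20204366  0.        ] hole-dist from tcp 0.0004207955581302278 0.05987956672462162
```

Request:
play_rows --pt "0.16 0 0 0 0 0 1" --pt "0.16 0 0.5 0 0 0 1" --pt "0.16 0 1 0 0 0 1" --pt "0.16 0 1.5 0 0 0 1" --pt "0.16 0 1.5 0 0 0 1"

```text
clock: 10.88
position: [0.597, -0.2608, 0.0599]
tcp_rot: [-2.379, -2.048, 0.0]
force: [0.1, -0.3, -2.8]
finger_gap: 0.169
grip_force: 78.9
```

Request:
play_rows --pt "0 0 0.5 0 0 0 1" --pt "0 0 1 0 0 0 1" --pt "0 0 1.4 0 0 0 1" --pt "0 0 1.6 0 0 0 1" --pt "0 0 1.8 0 0 0 1" --pt "0 0 1.8 0 0 0 1"

```text
clock: 11.62
position: [0.5974, -0.261, 0.0426]
tcp_rot: [-2.38, -2.048, -0.0]
force: [-1.3, 1.0, -3.4]
finger_gap: 0.172
grip_force: 78.9
```

```bash
python3 - <<'E'
from k import *
p,C,s=cur(); print(p,s['force'],s['moment'],rel(O+Z*.057,tool(X,Z)))
E
```

```text
[ 0.59743817 -0.26099244  0.04263456] [-1.31745249  1.0037277  -3.36368077] [-0.04212647 -0.02148438 -0.00305066] (array([-0.05, -0.06,  0.43]), array([-0.001, -0.001, -0.003]))
```

Request:
play_rows --pt "0 0 0.1 0 0 0 1" --pt "0 0 0.2 0 0 0 1" --pt "0 0 0.3 0 0 0 1" --pt "0 0 0.3 0 0 0 1"

```text
clock: 12.12
position: [0.5975, -0.261, 0.0398]
tcp_rot: [-2.38, -2.049, -0.0]
force: [-0.1, 0.1, -3.2]
finger_gap: 0.172
grip_force: 78.9
```

Request:
play_rows --pt "0 0 0.05 0 0 0 1" --pt "0 0 0.1 0 0 0 1" --pt "0 0 0.15 0 0 0 1" --pt "0 0 0.15 0 0 0 1"

```text
clock: 12.62
position: [0.5975, -0.261, 0.0398]
tcp_rot: [-2.381, -2.049, -0.001]
force: [-4.1, 1.3, 7.9]
finger_gap: 0.17
grip_force: 80.4
```

Contact came at seat height with about 11 N, so I'll release and back off.

Request:
play_rows --pt "0 0 -0.1 0 0 0 1" --pt "0 0 -0.1 0 0 0 2.2" --pt "0 0 -0.1 0 0 0 3" --pt "0 0 -0.1 0 0 0 4.5" --pt "0 0 -0.3 0 0 0 5" --pt "0 0 -2 0 0 0 5" --pt "0 0 -5 0 0 0 5" --pt "0 0 -9 0 0 0 5"

```text
clock: 13.62
position: [0.5972, -0.2609, 0.1295]
tcp_rot: [-2.379, -2.048, 0.0]
force: [0.7, -0.2, 1.1]
finger_gap: 0.587
grip_force: 0.0
```

Request:
play_rows --pt "0 0 -2 0 0 0 5" --pt "0 0 -2 0 0 0 5"

```text
clock: 13.88
position: [0.5991, -0.262, 0.1517]
tcp_rot: [2.378, 2.047, 0.003]
force: [0.0, -0.2, -0.8]
finger_gap: 0.59
grip_force: 0.0
```

```bash
cat > st.py <<'E'
from k import *
Y=np.cross(Z,X)
for nm in('side','top','wrist'):
    f=grab(nm); C=cloud(f).reshape(-1,3); l=(C-O)@np.stack([X,Y,Z],1)
    k=l[(abs(l[:,0])<.06)&(abs(l[:,1])<.095)&(abs(l[:,2]-.028)<.0035)&(l[:,2]>.0255)]
    if len(k)>100:
        A=np.c_[k[:,:2],np.ones(len(k))]; co=np.linalg.lstsq(A,k[:,2],rcond=None)[0]; print(nm,len(k),'z',np.median(k[:,2]),'slopes',co[:2],cv2.minAreaRect((k[:,:2]*1000).astype(np.float32)))
    for s in(1,-1):
        d=l[(abs(l[:,0])<.012)&(abs(l[:,1]-s*.06)<.012)&(l[:,2]>.034)&(l[:,2]<.055)]
        if len(d): print('  dowel',s,len(d),d.mean(0),d[:,2].max())
    for a,b,t in((.07,.085,'tab'),(.036,.05,'block')):
        j=l[(l[:,0]<-.05)&(l[:,0]>-.16)&(abs(l[:,1])<.05)&(l[:,2]>a)&(l[:,2]<b)]
        if len(j)>5: print('  ',t,len(j),j.mean(0),np.percentile(j,2,0),np.percentile(j,98,0))
    save(f,f'st_{nm}_{env.state()["clock"]:.1f}.png')
G=O+X*-.108+Z*.067
print('flask etc'); 
for sg in(1,-1): print(sg,'grip: tool y=',sg,'Y', rel(G+Z*.08,tool(Y,Z,sg)),cur()[2]['qpos'].round(2))
E
python3 st.py; ls pics
```

```text
side 2631 z 0.029195190465122978 slopes [0.00091829 0.0020134 ] ((-0.00482940673828125, 0.47599029541015625), (162.85043334960938, 91.70722961425781), 89.77440643310547)
  dowel 1 21 [-0.00326881  0.05856074  0.04173979] 0.04857542842935225
  dowel -1 52 [-0.00098709 -0.06179389  0.04041725] 0.04757014497056977
   tab 114 [-0.10844034 -0.00238349  0.07710731] [-0.11968446 -0.00739165  0.07066002] [-0.09705382  0.00610759  0.08066536]
   block 419 [-0.10844987 -0.01275237  0.04244431] [-0.12387826 -0.03496449  0.0373591 ] [-0.08883667  0.03021729  0.0477437 ]
top 781 z 0.02900263865949282 slopes [0.00227236 0.00013387] ((-6.389884948730469, 21.71002197265625), (129.20655822753906, 110.82806396484375), 80.93020629882812)
  dowel 1 19 [-0.00038229  0.06035573  0.04132213] 0.04958006944994109
   tab 49 [-0.10765969  0.00135487  0.07887936] [-0.11837721 -0.00571289  0.07284836] [-0.0962598   0.00754646  0.08390697]
   block 185 [-0.10440035  0.01324037  0.04263023] [-0.12288869 -0.0191068   0.03678416] [-0.08810713  0.03444159  0.04804797]
wrist 15775 z 0.027530662417229623 slopes [ 0.000
[... 173 characters left out ...]
46791631576903386
  dowel -1 138 [ 0.00142656 -0.05834389  0.04082546] 0.04692216205750463
   tab 683 [-0.1050974   0.00113753  0.07631754] [-0.11697829 -0.00595073  0.07071762] [-0.09487292  0.00685141  0.07852597]
   block 2819 [-0.10214857  0.00380242  0.0408829 ] [-0.12079949 -0.03254422  0.03643348] [-0.08735064  0.03406215  0.04632776]
flask etc
1 grip: tool y= 1 Y (array([ -0.09, -10.81,   1.94]), array([-0.   , -0.003, -1.574])) [-0.54  0.5   0.11  1.19  0.    1.18]
-1 grip: tool y= -1 Y (array([ -0.09, -10.81,   1.94]), array([-0.003,  0.   ,  1.568])) [-0.54  0.5   0.11  1.19  0.    1.18]
a.png
s2.png
s3.png
st_side_13.9.png
st_top_14.0.png
st_wrist_14.0.png
w1.png
w152.png
w76.png
```

The plate lies flat: its top is at 28–29 mm with slopes under 0.002, and both dowels stand proud to about 47 mm. Now I turn 90° for the jaw tab.

Request:
play_rows --pt "0 -1.5 0 0 0 -0.18 6" --pt "0 -3 0 0 0 -0.36 6" --pt "0 -4.5 0 0 0 -0.54 6" --pt "0 -6 0 0 0 -0.72 6" --pt "0 -7.5 0 0 0 -0.9 6" --pt "0 -9 0 0 0 -1.08 6" --pt "0 -10 0 0 0 -1.26 6" --pt "0 -10.7 0 0 0 -1.42 6"

```text
clock: 15.02
position: [0.4904, -0.2445, 0.1469]
tcp_rot: [-0.461, -3.104, -0.004]
force: [0.3, 0.4, -0.4]
finger_gap: 0.706
grip_force: 0.0
```

Request:
play_rows --pt "0 0 0 0 0 -0.154 6" --pt "0 0 0 0 0 -0.154 6" --pt "0 0 0 0 0 -0.154 6"

```text
clock: 15.4
position: [0.4914, -0.2449, 0.1476]
tcp_rot: [-0.233, -3.131, -0.003]
force: [0.6, -0.3, -0.7]
finger_gap: 0.702
grip_force: 0.0
```

```bash
python3 - <<'E'
from k import *
Y=np.cross(Z,X); print(rel(O-X*.107+Z*.067,tool(Y,Z)),cur()[2]['qpos'].round(2))
f=grab('wrist'); l=(cloud(f).reshape(-1,3)-O)@np.stack([X,Y,Z],1)
j=l[(l[:,0]<-.05)&(l[:,0]>-.16)&(abs(l[:,1])<.05)&(l[:,2]>.074)&(l[:,2]<.082)]; print(len(j),np.percentile(j,[2,50,98],0))
E
```

```text
(array([ 0.01, -0.11,  9.93]), array([ 0.002, -0.002, -0.002])) [-0.61  0.3  -0.18  1.09  0.   -0.46]
584 [[-1.18696282e-01 -6.54032493e-03  7.43872473e-02]
 [-1.08103875e-01 -4.53897743e-05  7.70939710e-02]
 [-9.66245874e-02  6.41909214e-03  7.86029678e-02]]
```

Request:
play_rows --pt "0 -0.1 3 0 0 0 6" --pt "0 -0.1 6 0 0 0 6" --pt "0 -0.1 8 0 0 0 6" --pt "0 -0.1 9.3 0 0 0 6" --pt "0 -0.1 9.9 0 0 0 6" --pt "0 -0.1 9.9 0 0 0 6" --pt "0 -0.1 9.9 0 0 0 1" --pt "0 -0.1 9.9 0 0 0 1" --force 30

```text
clock: 16.45
position: [0.492, -0.2464, 0.0501]
tcp_rot: [0.23, 3.133, 0.001]
force: [-0.1, -0.1, -0.0]
finger_gap: 0.28
grip_force: 0.0
```

Request:
play_rows --pt "0 0 0 0 0 0 1" --pt "0 0 0 0 0 0 1" --pt "0 0 0 0 0 0 1"

```text
clock: 16.82
position: [0.4919, -0.2461, 0.05]
tcp_rot: [0.229, 3.133, 0.001]
force: [-0.7, 1.1, 6.3]
finger_gap: 0.157
grip_force: 31.9
```

Request:
play_rows --pt "-0.6 0 0 0 0 0 1" --pt "-1.2 0 0 0 0 0 1" --pt "-1.8 0 0 0 0 0 1" --pt "-2.4 0 0 0 0 0 1" --pt "-3 0 0 0 0 0 1" --pt "-3.5 0 0 0 0 0 1" --pt "-3.8 0 0 0 0 0 1" --pt "-3.8 0 0 0 0 0 1"

```text
clock: 17.82
position: [0.5295, -0.2516, 0.05]
tcp_rot: [-0.229, -3.133, -0.002]
force: [-0.5, 2.8, 5.7]
finger_gap: 0.155
grip_force: 32.0
```

```bash
cat > j.py <<'E'
from k import *
p,C,s=cur(); Y=np.cross(Z,X); print('tool in base',((p-O)@X).round(4),((p-O)@Y).round(4),p[2],'F base',(s['force']@X).round(1),(s['force']@Y).round(1),s['force'][2],s['grip_force'])
E
python3 j.py
```

```text
tool in base -0.068 -0.0001 0.0500014516987693 F base -0.9 2.7 5.6674588387638405 32.02671825885773
```

Request:
play_rows --pt "-0.1 0 0 0 0 0 1" --pt "-0.2 0 0 0 0 0 1" --pt "-0.3 0 0 0 0 0 1" --pt "-0.3 0 0 0 0 0 1"

```text
clock: 18.32
position: [0.5321, -0.252, 0.05]
tcp_rot: [-0.229, -3.133, -0.002]
force: [-2.2, 2.7, 6.7]
finger_gap: 0.155
grip_force: 32.1
```

Request:
play_rows --pt "-0.1 0 0 0 0 0 1" --pt "-0.2 0 0 0 0 0 1" --pt "-0.2 0 0 0 0 0 1"

```text
clock: 18.7
position: [0.5341, -0.2523, 0.05]
tcp_rot: [-0.229, -3.133, -0.002]
force: [-0.9, 0.6, 7.0]
finger_gap: 0.159
grip_force: 32.1
```

```bash
python3 j.py; python3 - <<'E'
from k import *
Y=np.cross(Z,X)
f=grab('side'); cv2.imwrite('pics/j1.png',cv2.resize(f['color'][240:370,210:380,::-1],None,fx=4,fy=4,interpolation=cv2.INTER_CUBIC))
E
```

```text
tool in base -0.0634 -0.0001 0.05002410828212146 F base -0.9 0.5 6.97924329833759 32.071096301078796
```

View pics/j1.png

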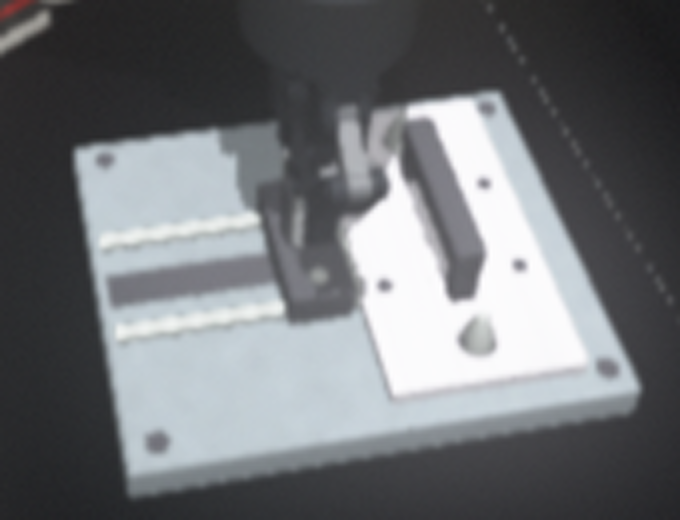

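The jaw block (about 305,270) is almost at the plate's edge (about 365,300). I'll keep pushing in small steps until the force rises.

Request:
play_rows --pt "-0.05 0 0 0 0 0 1" --pt "-0.1 0 0 0 0 0 1" --pt "-0.1 0 0 0 0 0 1"

```text
clock: 19.12
position: [0.5343, -0.2523, 0.05]
tcp_rot: [-0.229, -3.131, -0.002]
force: [-3.5, 1.2, 8.0]
finger_gap: 0.154
grip_force: 32.3
```

Request:
play_rows --pt "-0.05 0 0 0 0 0 1" --pt "-0.1 0 0 0 0 0 1" --pt "-0.1 0 0 0 0 0 1"

```text
clock: 19.5
position: [0.5352, -0.2524, 0.05]
tcp_rot: [-0.229, -3.131, -0.002]
force: [-4.1, 2.9, 8.0]
finger_gap: 0.157
grip_force: 32.3
```

Request:
play_rows --pt "-0.05 0 0 0 0 0 1" --pt "-0.1 0 0 0 0 0 1" --pt "-0.1 0 0 0 0 0 1"

```text
clock: 19.88
position: [0.5359, -0.2525, 0.05]
tcp_rot: [-0.229, -3.131, -0.002]
force: [-5.2, 2.4, 8.9]
finger_gap: 0.159
grip_force: 32.4
```

Request:
play_rows --pt "-0.05 0 0 0 0 0 1" --pt "-0.1 0 0 0 0 0 1" --pt "-0.1 0 0 0 0 0 1"

```text
clock: 20.25
position: [0.5369, -0.2526, 0.05]
tcp_rot: [-0.229, -3.13, -0.002]
force: [-5.7, 1.0, 9.3]
finger_gap: 0.153
grip_force: 32.4
```

Request:
play_rows --pt "-0.05 0 0 0 0 0 1" --pt "-0.1 0 0 0 0 0 1" --pt "-0.1 0 0 0 0 0 1"

```text
clock: 20.62
position: [0.537, -0.2527, 0.05]
tcp_rot: [-0.23, -3.129, -0.002]
force: [-8.3, 2.5, 10.8]
finger_gap: 0.158
grip_force: 32.7
```

```bash
python3 j.py
```

```text
tool in base -0.0604 -0.0001 0.050018009575535954 F base -8.6 1.2 10.751362137684412 32.67798721790314
```

Request:
play_rows --pt "-0.05 0 0 0 0 0 1" --pt "-0.1 0 0 0 0 0 1" --pt "-0.1 0 0 0 0 0 1"

```text
clock: 21.0
position: [0.5371, -0.2527, 0.05]
tcp_rot: [-0.23, -3.127, -0.002]
force: [-10.9, 2.2, 13.1]
finger_gap: 0.16
grip_force: 33.0
```

Request:
play_rows --pt "0 0 0 0 0 0 2.5" --pt "0 0 0 0 0 0 4" --pt "0 0 0 0 0 0 5" --pt "0 0 -0.5 0 0 0 5" --pt "0 0 -2 0 0 0 5" --pt "0 0 -5 0 0 0 5" --pt "0 0 -10 0 0 0 5" --pt "4 0 -14 0 0 0 5"

```text
clock: 22.0
position: [0.5025, -0.2485, 0.1923]
tcp_rot: [0.227, 3.13, -0.002]
force: [-0.4, -1.1, 0.9]
finger_gap: 0.586
grip_force: 0.0
```

Request:
play_rows --pt "4 0 -1 0 0 0 5" --pt "8 0 -1 0 0 0 5" --pt "8 0 -1 0 0 0 5" --pt "8 0 -1 0 0 0 5"

```text
clock: 22.5
position: [0.4222, -0.2365, 0.2005]
tcp_rot: [0.23, 3.132, -0.0]
force: [1.2, -0.1, 1.6]
finger_gap: 0.586
grip_force: 0.0
```

```bash
python3 st.py | grep -v grip; python3 - <<'E'
from k import *
f=grab('side'); C=cloud(f); Y=np.cross(Z,X)
for l in('conical_flask','sample_bottle','tube_rack'):
    q=C[env.cut_out('side',l)[0]['mask']]; print(l,np.median(q,0).round(3),np.percentile(q,98,0).round(3))
c=cv2.resize(f['color'][160:370,180:390,::-1],(600,600),interpolation=cv2.INTER_CUBIC); cv2.imwrite('pics/fin.png',c)
E
```

```text
side 2562 z 0.0291997553963404 slopes [-0.00052237  0.00127743] ((-5.919155120849609, 0.7520370483398438), (162.7884063720703, 107.95443725585938), 89.95407104492188)
  dowel 1 29 [-0.00223496  0.05835318  0.04104741] 0.048621506802626446
  dowel -1 52 [-0.00109253 -0.06204809  0.04084184] 0.04972778189092075
   tab 113 [-0.06343232 -0.00224754  0.07713484] [-0.07432403 -0.00707874  0.070819  ] [-0.05174018  0.00512416  0.08080689]
   block 352 [-0.06691773 -0.01203344  0.04281677] [-0.07852851 -0.03503826  0.03707064] [-0.05101289  0.03042412  0.04889893]
top 1266 z 0.02904037950064653 slopes [-0.00270948 -0.00094954] ((0.2781982421875, 0.7056884765625), (117.73333740234375, 177.50062561035156), 0.7381044030189514)
  dowel 1 20 [-0.00087245  0.06105254  0.04182639] 0.05065053470755054
  dowel -1 20 [ 0.00022843 -0.05814129  0.04100487] 0.04882592113601181
   tab 51 [-0.06262437  0.00109493  0.07869479] [-0.07384866 -0.00643864  0.0706467 ] [-0.05093198  0.00710785  0.08258536]
   block 203 [-0.0648258   0.00240091  0.04304381] [-0.07769877 -0.03274374  0.03679824] [-0.05059243  0.03460841  0.04731557]
wrist 4473 z 0.027514219701557985 slopes [-0.00037659 -0.00120608] ((-2.5389137268066406, -0.5686111450195312), (153.74888610839844, 80.26026153564453), 89.79244232177734)
  dowel 1 108 [-0.0014943   0.05915296  0.039575  ] 0.04638694787325687
  dowel -1 114 [-0.00174287 -0.05943713  0.03963779] 0.04667760425484685
   tab 346 [-0.06385287 -0.00012053  0.07639957] [-0.0736163  -0.00702305  0.07136919] [-0.05109945  0.00676101  0.07862422]
   block 1390 [-0.06624115 -0.00027462  0.04125373] [-0.07771682 -0.03360422  0.03714282] [-0.05076431  0.03327683  0.04591312]
flask etc
conical_flask [ 0.589 -0.009  0.043] [0.616 0.015 0.103]Traceback (most recent call last):
  File "<stdin>", line 4, in <module>
IndexError: list index out of range
```

```bash
python3 - <<'E'
from k import *
f=grab('side')
cv2.imwrite('pics/fin.png',cv2.resize(f['color'][150:370,180:400,::-1],(600,600),interpolation=cv2.INTER_CUBIC))
E
```

```text
(no output)
```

View pics/fin.png

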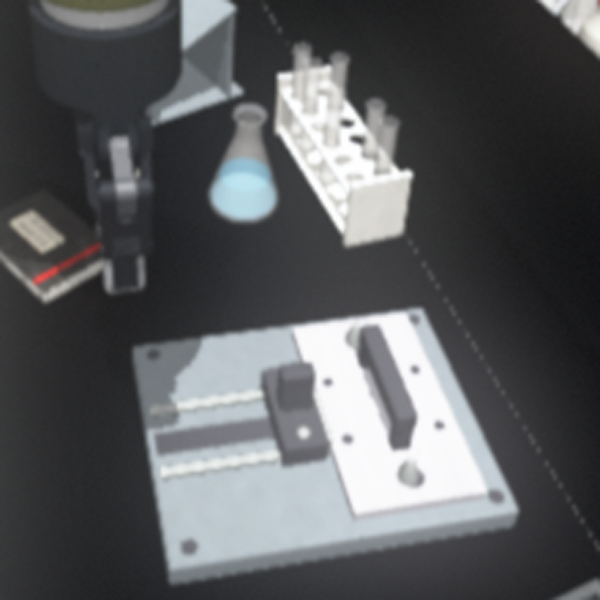

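The plate is flat on both dowels (410,470 and 355,335) and the jaw is against its edge near (325,410). The flask and rack are standing. The bottle is hidden behind the gripper, but the arm never went near it.

```bash
python3 -c "
from cell import env
print(env.close_job())"
```

```text
the job is handed in; nothing more can be done
None
```

The job is handed in at about 23 s of the 64 s allowed: the plate lies flat on both dowels, the jaw is left touching its edge, and the flask and rack stand in place; the bottle was hidden behind the gripper in the last picture, so I did not see it at the end.

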